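Nip the green-ringed stirrer bush in the bench caliper

TASK

Stand the white stirrer bush with the green ring upright on the bench caliper between its open jaws and let go of it. Then slide the jaw with the red thumb post shut until it presses the bush gently but firmly against the spring-loaded anvil, so that the anvil just gives by a few millimetres, and leave it nipped upright there.

Things in the scene. Friction and masses are not known exactly. Their poses are not given: they have to be found in the camera images.
- bush_center (a point): centre (half-way up) of the white plastic bush with a green ring round its upper end and a green top: upright cylinder, 36 mm diameter, 75 mm tall, 150 g, loose on the bench; z along its axis. The other loose parts (plain white bush, steel coupling, black clamp) are not wanted.
- anvil_face (a point): middle of the anvil's steel face (44 wide, 38 mm high) on the fixed blue caliper; parts rest on its flat top, 21 mm below this point, 25 mm above the bench. x: level along the slide from anvil to jaw; y across it; z up. Sprung: yields along -x up to 10 mm at 1.5 N/mm; 2 to 5 mm is a gentle nip, over 25 N too hard. Housing behind it 70 mm above the bench.
- jaw_grip (a point): middle of the red thumb post on the sliding jaw, same axes as anvil_face. Post 16 mm along x, 26 mm along y, from the carriage top (66 mm above the bench) up to 113 mm; this point is 92 mm above the bench, 26 mm behind (+x of) the jaw's contact face. Carriage 48 mm long, 56 mm wide, the jaw face 44 mm wide.
- jaw (a joint): gap in m from jaw face to unpressed anvil face: 0 shut, 0.115 end of travel. The jaw slides along x of anvil_face with 4 N friction and stays where left (with the bush nipped it springs back only until about 4 N remains). Bush just touched on both sides: 0.036, less as the anvil gives.

How it is judged:
By the outcome, as a careful person would: the job done as asked, in the order asked, and still so for the second after the job is handed in, with the robot touching nothing.
It also fails if it takes over 51 s, if anything falls off the work surface, if the arm or the gripper's body presses on something with over 40 N, if the wrist force passes 120 N, or if a joint passes its speed limit or range.

ROBOT

A 7-joint arm with a two-finger parallel gripper is mounted at the origin on the work surface. World frame = base frame: x ahead of the robot, y to its left, z up, the work surface at z = 0. Lengths are in m, angles in rad, forces in N, time in s.
With the tool pointing down it reaches from about 0.4 to 0.85 m from the base axis. Payload 10.4 kg.
Tool frame: the origin (TCP) lies between the finger pads; the fingertips stand 11 mm ahead of it and the grasp point (between the pads) lies 8 mm behind it; z points along the fingers, y is the direction in which the jaws open and shut (so a half turn about z gives the same grasp; the last joint's range is limited). The gripper opens to 87 mm and grips with 3 to 60 N. Pads are 19 mm wide; open, the fingers measure 117 mm over their backs; the gripper's body (75 mm by 190 mm) begins 51 mm behind the grasp point.
Start: joints at [-1.273, 0.332, -0.065, 1.46, 0.022, 1.35, -0.088], TCP at [0.197, 0.593, 0.209] pointing down, gripper open.
Joint ranges: [-2.6, 2.6], [-0.5, 2.12], [-1.47, 1.34], [0.16, 2.42], [-1.27, 4.41], [0.06, 2.06], [-2.6, 2.6]. Speed limits (rad/s): [2.22, 2.22, 2.79, 2.79, 3.14, 3.14, 3.14].

INTERFACE

Orientations are given as a unit quaternion [x, y, z, w].
In Python, from bench import r, eyes gives the robot as it stands.
- The arm moves only by the shell command python3 -m inch 'ROWS' [FORCE]. ROWS is a JSON object of lists of equal length, an entry for each row: "translation": the shift along the world's x, y, z scaled (see below), a list of three; "rot": the turn, a rotation vector about the world's x, y, z scaled (see below), a list of three; "jaw": the finger opening in mm, from 0 to 87. In form: {"translation": [[tx, ty, tz], ...], "rot": [[ax, ay, az], ...], "jaw": [jaw, ...]}. A call has 1 to 20 rows; each row is the pose to reach, as a shift and turn from the pose measured when the call began; what a row does not reach only later rows make up. The controller multiplies each number of a shift by 100 mm and each number of a turn by 60 degrees. A row lasts 1/10 s, in which the tool goes at most 50 mm and 8.59 degrees, less where a joint would pass 70% of its speed; a pose out of reach is approached as far as the arm can. A call with a number of a shift or a turn outside -1 to 1 is refused whole. A call with a gripper value outside its range is refused whole. The fingers move at their own pace and stop on an object; FORCE is the grip in N (left out, the last holds). Time passes only in rows, so rows that repeat a pose let the fingers close. It gives the time, the measured TCP pose, the force and the opening at its end, in the units of the state.
- r.read_state(): the state, without advancing time (a new reading comes with each control period).
- eyes.camera(name): name is "side" or "top" or "wrist"; returns the picture (400x640x3 uint8, blue, green, red); there is no depth.
- eyes.calibration(name): a dict with "fx", "fy", "cx", "cy" (pixels), "distortion" ([k1, k2, p1, p2, k3] as OpenCV has them; the pictures are not rectified), "R" (3x3) and "t" (3): a world point X has camera coordinates R X + t; the wrist camera has in their place "hand_eye" (4x4, takes a point from camera to tool coordinates, whose origin is the TCP and whose axes are the flange's). Camera axes: x right, y down, z forward; pixel columns grow to the right and rows downward; lengths in m; the calibration is good to about 2 mm. A picture is of the moment at which its call begins: read the wrist's pose just before it. calibration takes no time and is no camera call.
- r.close_job(): hands the job in, once; it reports no verdict.
The state is a dict: "time": time; "joint_positions": joint angles; "joint_vel": joint speeds; "joint_torque": joint torques, N m; "ee_pos": TCP position; "eef_rot": TCP orientation; "ft_force": force on the tool from outside, world axes, zero at the start; "torque": the same for the moment, N m; "width": finger opening in m.
Only numpy, scipy, OpenCV 4.12 (cv2) and the standard library are available. Lean on these libraries where they do the work, as an engineer would, in place of code of your own. Each camera call takes 0.05 s, during which the arm holds its last target. There are 200 camera calls.

## Working session

There is one attempt and no reset: what is moved stays moved. The work goes in short steps, Python scripts to look and compute and a shell command to move; the robot and the scene stay as the last step left them, time stands still between calls to the robot, and variables do not carry over. Pictures are saved under pics/ and viewed, about 8 in all and at most 12, crops included, and the job is handed in when it is done.

```bash
mkdir -p pics; ls
python3 - <<'E'
from bench import r, eyes
import cv2, numpy as np
s=r.read_state(); print({k:np.round(v,4).tolist() for k,v in s.items()})
for n in ("top","side"):
    cv2.imwrite(f"pics/{n}1.png",eyes.camera(n))
    c=eyes.calibration(n); print(n,{k:np.round(v,4).tolist() for k,v in c.items()})
print({k:np.round(v,4).tolist() for k,v in eyes.calibration("wrist").items()})
E
```

```text
pics
{'time': 0.0, 'joint_positions': [-1.2726, 0.3329, -0.0647, 1.4609, 0.0216, 1.3499, -0.0885], 'joint_vel': [-0.0011, -0.0001, -0.0009, 0.0009, 0.0006, -0.0003, 0.0006], 'joint_torque': [0.0011, -62.3253, 0.0255, -38.9918, -0.0612, 0.0394, 0.0001], 'ee_pos': [0.197, 0.5927, 0.2083], 'eef_rot': [0.1597, 0.9872, -0.0007, -0.0001], 'ft_force': [0.4068, -0.6379, 0.6429], 'torque': [0.018, -0.005, 0.0209], 'width': 0.087}
top {'fx': 520.1649, 'fy': 520.1649, 'cx': 323.9625, 'cy': 188.5598, 'distortion': [-0.1365, 0.0, 0.0, 0.0, 0.0], 'R': [[0.0215, -0.9993, 0.0314], [-0.9883, -0.026, -0.1501], [0.1508, -0.0278, -0.9882]], 't': [-0.0766, 0.5483, 1.1164]}
side {'fx': 499.8046, 'fy': 499.8046, 'cx': 313.989, 'cy': 200.9444, 'distortion': [0.0368, 0.0, 0.0, 0.0, 0.0], 'R': [[-0.9377, -0.3473, -0.0099], [-0.2338, 0.6517, -0.7216], [0.2571, -0.6743, -0.6923]], 't': [0.4841, 0.2139, 0.8319]}
{'fx': 280.6892, 'fy': 280.6892, 'cx': 320.8799, 'cy': 196.4817, 'distortion': [-0.0394, 0.0, 0.0, 0.0, 0.0], 'hand_eye': [[-0.0001, -0.9671, -0.2543, 0.0703], [1.0, 0.0002, -0.0011, -0.0004], [0.0011, -0.2543, 0.9671, -0.1756], [0.0, 0.0, 0.0, 1.0]]}
```

View pics/top1.png

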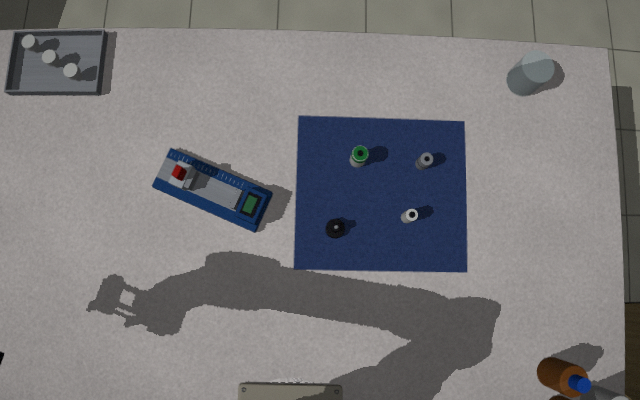

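View pics/side1.png

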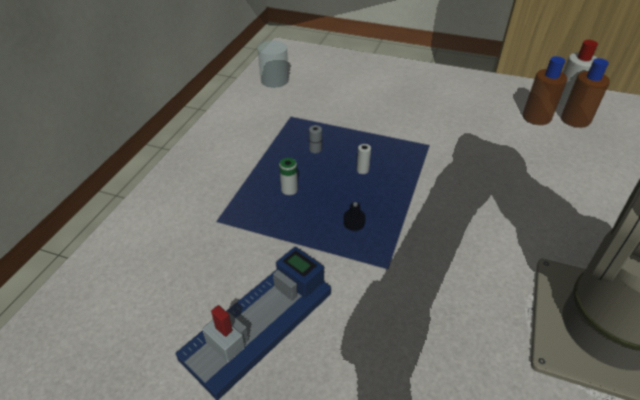

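```bash
cat > h.py <<'E'
from bench import r, eyes
import cv2, numpy as np
from scipy.spatial.transform import Rotation as Ro
def cam(n,pose=None):
    c=eyes.calibration(n); K=np.array([[c["fx"],0,c["cx"]],[0,c["fy"],c["cy"]],[0,0,1]]); d=np.array(c["distortion"])
    if n=="wrist":
        T=np.eye(4); T[:3,:3]=Ro.from_quat(pose["eef_rot"]).as_matrix(); T[:3,3]=pose["ee_pos"]
        W=np.linalg.inv(T@np.array(c["hand_eye"])); return K,d,W[:3,:3],W[:3,3]
    return K,d,np.array(c["R"]),np.array(c["t"])
def ray(C,uv):
    K,d,R,t=C; p=cv2.undistortPoints(np.array(uv,float).reshape(-1,1,2),K,d)[:,0]
    return -R.T@t, np.c_[p,np.ones(len(p))]@R
def plane(C,uv,z):
    o,v=ray(C,uv); return o+v*((z-o[2])/v[:,2])[:,None]
def tri(Ca,ua,Cb,ub):
    (o,v),(p,w)=ray(Ca,ua),ray(Cb,ub); v,w=v[0],w[0]
    k=np.linalg.lstsq(np.c_[v,-w],p-o,rcond=None)[0]; a,b=o+k[0]*v,p+k[1]*w
    return (a+b)/2,np.linalg.norm(a-b)
def proj(C,X):
    K,d,R,t=C; return cv2.projectPoints(np.array(X,float).reshape(-1,1,3),cv2.Rodrigues(R)[0],t,K,d)[0][:,0]
def blobs(im,lo,hi,minA=30):
    m=cv2.inRange(cv2.cvtColor(im,cv2.COLOR_BGR2HSV),np.array(lo),np.array(hi))
    c=[q for q in cv2.findContours(m,cv2.RETR_EXTERNAL,cv2.CHAIN_APPROX_NONE)[0] if cv2.contourArea(q)>minA]
    return sorted(c,key=cv2.contourArea,reverse=True)
GREEN=((45,90,50),(85,255,255)); RED=((0,150,80),(8,255,255)); BLUE=((100,110,40),(125,255,255))
E
python3 - <<'E'
from h import *
T,S=cam("top"),cam("side"); ims={n:cv2.imread(f"pics/{n}1.png") for n in("top","side")}
for nm,c in(("G",GREEN),("R",RED),("B",BLUE)):
  for n in ims:
    for q in blobs(ims[n],*c)[:4]:
        re=cv2.minAreaRect(q); print(nm,n,cv2.contourArea(q),np.round(re[0],1),np.round(re[1],1),round(re[2],1), cv2.boundingRect(q))
        if nm=="B" and n=="top": print(np.round(plane(T,cv2.boxPoints(re),0.02),4).tolist())
        if nm!="B": print(np.round(plane(cam(n),[re[0]],{"G":.070,"R":.1}[nm]),4))
for n,(x,y,w,h),k in(("top",(140,135,150,110),5),("side",(170,240,170,155),4)):
    cv2.imwrite(f"pics/{n}1c.png",cv2.resize(ims[n][y:y+h,x:x+w],None,fx=k,fy=k,interpolation=cv2.INTER_CUBIC))
E
```

```text
G top 146.5 [360.5 152.5] [13. 15.] 90.0 (353, 146, 16, 14)
[[ 0.6283 -0.1416  0.07  ]]
G top 136.0 [249.3 203.9] [ 9.4 16.5] 26.6 (243, 195, 14, 19)
[[0.508 0.098 0.07 ]]
G side 164.0 [298.5 263. ] [19.3 10. ] 36.0 (288, 255, 22, 17)
[[0.5088 0.0939 0.07  ]]
G side 98.5 [287.5 162.5] [ 9. 15.] 90.0 (280, 158, 16, 10)
[[ 0.6295 -0.1482  0.07  ]]
G side 50.5 [287.6 171.8] [ 6.5 15.2] 86.2 (280, 168, 16, 8)
[[ 0.6178 -0.1208  0.07  ]]
R top 51.5 [176.3 170.9] [ 5.8 11.2] 26.6 (172, 166, 10, 12)
[[0.571  0.2539 0.1   ]]
R side 232.0 [221.7 320.1] [29.1 14.1] 74.1 (212, 306, 16, 29)
[[0.5657 0.2541 0.1   ]]
R side 161.5 [589.6  49.7] [14.1 19.6] 3.4 (582, 40, 16, 20)
[[ 0.049 -0.803  0.1  ]]
B top 25270.5 [382.  194.2] [172.1 152.2] 1.5 (294, 116, 173, 156)
[[0.3729, -0.0012, 0.02], [0.7226, 0.0001, 0.02], [0.726, -0.407, 0.02], [0.3693, -0.3904, 0.02]]
B top 2564.0 [212.1 189.4] [113.3  43.7] 23.6 (153, 149, 119, 83)
[[0.5474, 0.3303, 0.02], [0.6418, 0.2961, 0.02], [0.5423, 0.0518, 0.02], [0.4507, 0.0879, 0.02]]
B top 286.0 [579.4 383.2] [23.3 15.2] 26.6 (568, 375, 24, 19)
[[0.1116, -0.6298, 0.02], [0.1423, -0.6466, 0.02], [0.1159, -0.7002, 0.02], [0.085, -0.683, 0.02]]
B side 18508.5 [322.8 183.5] [180.4 127.6] 15.5 (219, 119, 208, 149)
B side 3848.5 [257.8 320.3] [ 58.5 167.8] 46.6 (188, 248, 142, 151)
B side 367.0 [256.2 292.7] [ 9.7 46.9] 50.0 (238, 275, 36, 37)
B side 318.0 [192.5 348. ] [16.3 34.6] 45.0 (177, 332, 29, 35)
```

View pics/top1c.png

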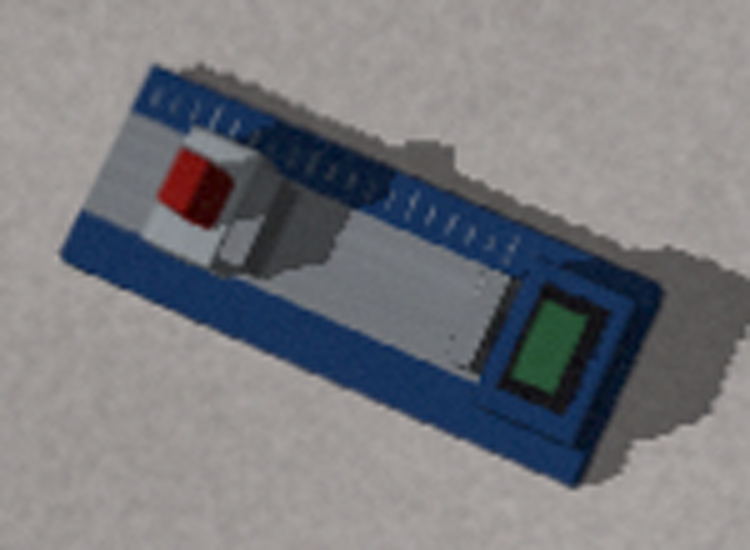

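View pics/side1c.png

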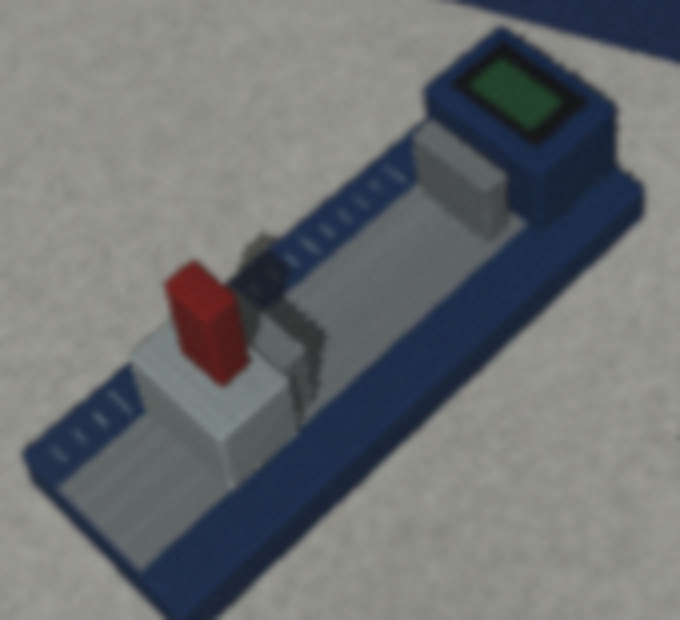

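```bash
for i in 1; do
python3 -m inch '{"translation":[[0.85,-1,0.1],[0.85,-1,0.1],[0.85,-1,0.1],[0.85,-1,0.1]],"rot":[[0,0,-0.39],[0,0,-0.39],[0,0,-0.39],[0,0,-0.39]],"jaw":[87,87,87,87]}' 
python3 -m inch '{"translation":[[0.85,-1,0],[0.85,-1,0],[0.85,-1,0],[0.85,-1,0]],"rot":[[0,0,-0.39],[0,0,-0.39],[0,0,-0.39],[0,0,-0.39]],"jaw":[87,87,87,87]}' 
python3 -m inch '{"translation":[[0.85,-1,0],[0.85,-1,0],[0.85,-1,0],[0.85,-1,0]],"rot":[[0,0,-0.39],[0,0,-0.39],[0,0,-0.39],[0,0,-0.39]],"jaw":[87,87,87,87]}' 
python3 -m inch '{"translation":[[0.85,-1,0],[0.85,-1,0],[0.85,-1,0],[0.85,-1,0],[0.85,-1,0]],"rot":[[0,0,-0.39],[0,0,-0.39],[0,0,-0.39],[0,0,-0.39],[0,0,-0.39]],"jaw":[87,87,87,87,87]}' 
done
python3 - <<'E'
from h import *
import json
s=r.read_state(); im=eyes.camera("wrist"); cv2.imwrite("pics/w1.png",im)
json.dump({k:np.array(v).tolist() for k,v in s.items()},open("w1.json","w"))
R=Ro.from_quat(s["eef_rot"]).as_matrix(); print(s["time"],np.round(s["ee_pos"],4),"yang",np.degrees(np.arctan2(R[1,1],R[0,1])),"z",R[:,2],np.round(s["joint_positions"],2))
E
```

```text
time: 0.5
ee_pos: [0.2865, 0.489, 0.2189]
eef_rot: [0.362, 0.932, -0.001, 0.001]
ft_force: [0.5, 0.4, 0.0]
width: 0.0869
time: 0.9
ee_pos: [0.3754, 0.3846, 0.2189]
eef_rot: [0.548, 0.837, -0.001, 0.002]
ft_force: [-0.1, 0.1, -0.5]
width: 0.087
time: 1.3
ee_pos: [0.4634, 0.2805, 0.2189]
eef_rot: [0.709, 0.705, -0.001, 0.002]
ft_force: [0.5, 1.2, 0.2]
width: 0.0872
time: 1.8
ee_pos: [0.5481, 0.1816, 0.2183]
eef_rot: [0.837, 0.548, -0.002, 0.002]
ft_force: [-0.4, 0.7, 0.3]
width: 0.087
1.8 [0.5481 0.1816 0.2183] yang -23.603427271652013 z [-0.00199391 -0.00533206 -0.9999838 ] [-0.77  0.23  0.44  1.6  -0.09  1.34 -0.73]
```

View pics/w1.png

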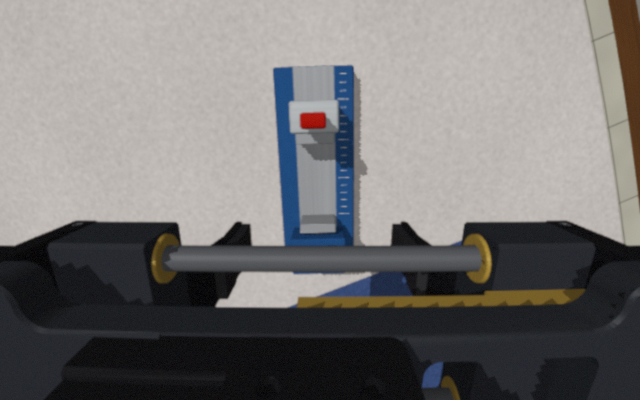

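Run:
```python
from h import *
import json
s=json.load(open("w1.json")); C=cam("wrist",s); im=cv2.imread("pics/w1.png")
x,y,w,h=265,90,100,75
a=cv2.resize(im[y:y+h,x:x+w],None,fx=4,fy=4,interpolation=cv2.INTER_CUBIC)
b=cv2.resize(im[180:180+h,x:x+w],None,fx=4,fy=4,interpolation=cv2.INTER_CUBIC)
cv2.imwrite("pics/w1c.png",np.hstack([a,b]))
q=blobs(im,*RED)[0]; re=cv2.minAreaRect(q); print(re,cv2.boundingRect(q)); print(plane(C,[re[0]],.113))
m=cv2.inRange(cv2.cvtColor(im,cv2.COLOR_BGR2HSV),np.array(BLUE[0]),np.array(BLUE[1]))
for v in (75,100,140,160,180,200,210): 
    u=np.flatnonzero(m[v,250:380])+250
    if len(u): print(v,u[0],u[-1],np.round(plane(C,[[u[0],v],[u[-1],v]],.025),4).tolist())
```

```text
((313.0, 120.0), (14.0, 24.0), 90.0) (301, 113, 25, 15)
[[0.56848987 0.24972191 0.113     ]]
75 274 352 [[0.5444, 0.3192, 0.025], [0.632, 0.2808, 0.025]]
100 276 352 [[0.5339, 0.2917, 0.025], [0.621, 0.2536, 0.025]]
140 278 352 [[0.5148, 0.2462, 0.025], [0.6024, 0.2078, 0.025]]
160 280 352 [[0.5059, 0.2218, 0.025], [0.5927, 0.1838, 0.025]]
180 281 352 [[0.4955, 0.197, 0.025], [0.5826, 0.1589, 0.025]]
200 282 352 [[0.4846, 0.1714, 0.025], [0.5722, 0.1331, 0.025]]
210 283 352 [[0.4796, 0.1579, 0.025], [0.5668, 0.1198, 0.025]]
```

View pics/w1c.png

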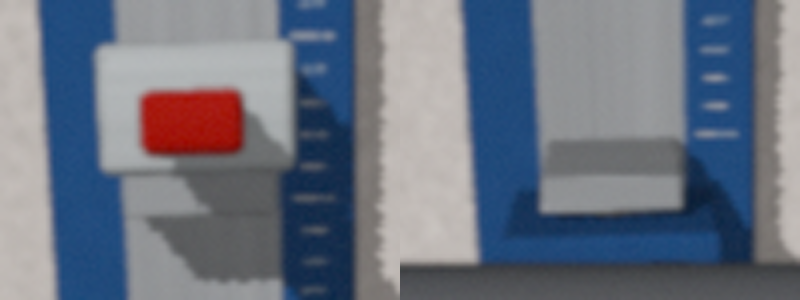

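Run:
```python
from h import *
import json
s=json.load(open("w1.json")); C=cam("wrist",s); T,S=cam("top"),cam("side")
ex=np.array([np.cos(np.radians(68)),np.sin(np.radians(68)),0]); ey=np.array([-ex[1],ex[0],0])
P=plane(C,[[313,120.2]],.113)[0]
A=plane(C,[[300.5,223.7],[336,223.7]],.065); A2=plane(C,[[301,214.5],[335,214.5]],.027)
B=plane(C,[[300.5,233.3],[336,233.3]],.065)
for n,X in(("post",P),("anvTopL",A[0]),("anvTopR",A[1]),("botL",A2[0]),("botR",A2[1]),("backL",B[0])): print(n,np.round(X,4),"rel post:",np.round([(X-P)@ex,(X-P)@ey],4))
Jt=plane(C,[[313,143.7]],.065)[0]; print("jawface",np.round([(Jt-P)@ex,(Jt-P)@ey],4))
# side/top checks
print("side anvil top front edge", np.round([[ (X-P)@ex,(X-P)@ey] for X in plane(S,[[170+415/4,240+140/4],[170+492/4,240+192/4]],.065)],4))
print("side post top", plane(S,[[170+200/4,240+280/4]],.113))
q=[cv2.imread("pics/top1.png"),cv2.imread("pics/side1.png")]
print("bush green: top/side centroids")
for im,C2 in zip(q,(T,S)):
  for c in blobs(im,*GREEN,20): print(cv2.boundingRect(c), cv2.minEnclosingCircle(c), np.round(plane(C2,[cv2.minEnclosingCircle(c)[0]],.075),4))
```

```text
post [0.5684 0.2496 0.113 ] rel post: [0. 0.]
anvTopL [0.5023 0.1426 0.065 ] rel post: [-0.124   0.0213]
anvTopR [0.5428 0.1248 0.065 ] rel post: [-0.1252 -0.0229]
botL [0.5001 0.1426 0.027 ] rel post: [-0.1248  0.0233]
botR [0.543  0.1238 0.027 ] rel post: [-0.1261 -0.0235]
backL [0.4969 0.1309 0.065 ] rel post: [-0.1368  0.0219]
jawface [-0.0262  0.0022]
side anvil top front edge [[-0.1232 -0.0192]
 [-0.1256  0.0234]]
side post top [[0.57047838 0.24659436 0.113     ]]
bush green: top/side centroids
(353, 146, 16, 14) ((360.4145202636719, 152.2179412841797), 7.62578821182251) [[ 0.6278 -0.1409  0.075 ]]
(243, 195, 14, 19) ((249.5, 204.0), 9.013978004455566) [[0.5072 0.097  0.075 ]]
(288, 255, 22, 17) ((298.5, 263.0), 10.688879013061523) [[0.5072 0.0976 0.075 ]]
(280, 158, 16, 10) ((287.5, 162.0), 7.566473007202148) [[ 0.6275 -0.1442  0.075 ]]
(280, 168, 16, 8) ((287.5, 170.0), 7.762187480926514) [[ 0.6177 -0.1205  0.075 ]]
```

```bash
python3 -m inch '{"translation":[[0.2,-0.81,0],[0.2,-0.81,0],[0.2,-0.81,0]],"rot":[[0,0,0.027],[0,0,0.027],[0,0,0.027]],"jaw":[87,87,87]}' 
python3 -m inch '{"translation":[[0.2,-0.81,-0.12],[0.2,-0.81,-0.12],[0.2,-0.81,-0.12]],"rot":[[0,0,0],[0,0,0],[0,0,0]],"jaw":[87,87,87]}' 
python3 -m inch '{"translation":[[0.2,-0.81,-0.12],[0.2,-0.81,-0.12],[0.2,-0.81,-0.12]],"rot":[[0,0,0],[0,0,0],[0,0,0]],"jaw":[87,87,87]}' 
python3 -m inch '{"translation":[[0.2,-0.81,-0.12],[0.2,-0.81,-0.12],[0.2,-0.81,-0.12],[0.2,-0.81,-0.12]],"rot":[[0,0,0],[0,0,0],[0,0,0],[0,0,0]],"jaw":[87,87,87,87]}'
cat > look.py <<'E'
from h import *
import json,sys
n=sys.argv[1]
s=r.read_state(); im=eyes.camera("wrist"); cv2.imwrite(f"pics/{n}.png",im); C=cam("wrist",s)
json.dump({k:np.array(v).tolist() for k,v in s.items()},open(f"{n}.json","w"))
R=Ro.from_quat(s["eef_rot"]).as_matrix(); print("t",s["time"],"pos",np.round(s["ee_pos"],4),"yang",round(np.degrees(np.arctan2(R[1,1],R[0,1])),2),"z",np.round(R[:,2],4),"q",np.round(s["joint_positions"],2),"F",np.round(s["ft_force"],1))
for q in blobs(im,*GREEN,40)[:3]:
    c,rad=cv2.minEnclosingCircle(q); print("green",np.round(c,1),round(rad,1),cv2.contourArea(q),cv2.boundingRect(q))
    for z in(.075,.1): print(z,np.round(plane(C,[c],z),4))
E
python3 look.py w2
```

```text
time: 2.15
ee_pos: [0.5679, 0.0983, 0.2185]
eef_rot: [0.829, 0.559, -0.002, 0.002]
ft_force: [-0.4, -0.3, 0.2]
width: 0.087
time: 2.45
ee_pos: [0.5877, 0.0136, 0.206]
eef_rot: [0.83, 0.558, -0.003, 0.003]
ft_force: [-0.3, 0.0, 0.6]
width: 0.0867
time: 2.75
ee_pos: [0.6074, -0.0708, 0.1932]
eef_rot: [0.831, 0.557, -0.004, 0.003]
ft_force: [-0.8, -0.5, 0.0]
width: 0.0867
time: 3.15
ee_pos: [0.6277, -0.1497, 0.1807]
eef_rot: [0.83, 0.557, -0.004, 0.002]
ft_force: [-0.4, 0.4, -0.4]
width: 0.0866
t 3.15 pos [ 0.6277 -0.1497  0.1807] yang -22.24 z [-0.0041 -0.0084 -1.    ] q [-0.28  0.43  0.59  1.47 -0.24  1.31 -0.06] F [-0.4  0.4 -0.4]
green [316. 184.] 15.3 683.0 (301, 169, 31, 31)
0.075 [[ 0.6246 -0.1411  0.075 ]]
0.1 [[ 0.6272 -0.136   0.1   ]]
green [98.  4.] 19.4 332.5 (79, 0, 39, 11)
0.075 [[0.5053 0.0895 0.075 ]]
0.1 [[0.5185 0.074  0.1   ]]
```

View pics/w2.png

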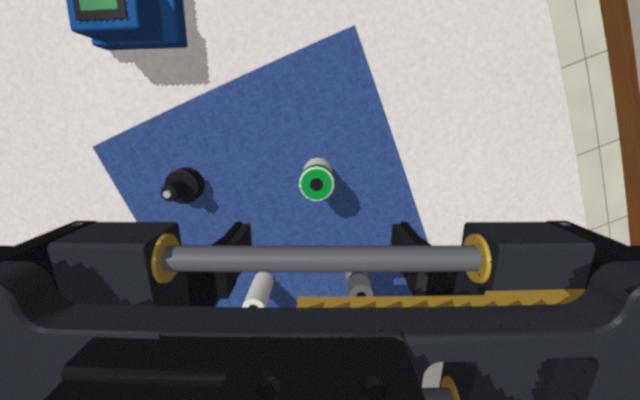

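```bash
python3 -m inch '{"translation":[[-0.031,0.086,-0.4],[-0.031,0.086,-0.7],[-0.031,0.086,-0.7],[-0.031,0.086,-0.7]],"rot":[[0.008,-0.004,0.004],[0.008,-0.004,0.004],[0.008,-0.004,0.004],[0.008,-0.004,0.004]],"jaw":[80,80,80,80]}' 
python3 look.py w3
```

```text
time: 3.6
ee_pos: [0.6252, -0.1382, 0.1117]
eef_rot: [0.828, 0.561, 0.001, -0.0]
ft_force: [0.2, -0.3, 0.5]
width: 0.0806
t 3.6 pos [ 0.6252 -0.1382  0.1117] yang -21.77 z [ 6.e-04  1.e-03 -1.e+00] q [-0.28  0.47  0.57  1.56 -0.27  1.18 -0.04] F [ 0.2 -0.3  0.5]
green [323.2 215.7] 19.8 1132.0 (304, 197, 40, 38)
0.075 [[ 0.6249 -0.1414  0.075 ]]
0.1 [[ 0.6278 -0.1335  0.1   ]]
green [323.  202.5] 20.0 90.5 (303, 189, 41, 15)
0.075 [[ 0.6288 -0.1311  0.075 ]]
0.1 [[ 0.6313 -0.1244  0.1   ]]
```

```bash
python3 -m inch '{"translation":[[-0.003,-0.032,-0.35],[-0.003,-0.032,-0.6],[-0.003,-0.032,-0.7],[-0.003,-0.032,-0.7],[-0.003,-0.032,-0.7]],"rot":[[0,0,0],[0,0,0],[0,0,0],[0,0,0],[0,0,0]],"jaw":[70,70,70,70,70]}' 
python3 -m inch '{"translation":[[0,0,0],[0,0,0],[0,0,0],[0,0,0],[0,0,0],[0,0,0],[0,0,0],[0,0,0]],"rot":[[0,0,0],[0,0,0],[0,0,0],[0,0,0],[0,0,0],[0,0,0],[0,0,0],[0,0,0]],"jaw":[30,30,30,30,30,30,30,30]}' 20
python3 -m inch '{"translation":[[0,0,0],[0,0,0.05],[0,0,0.3],[0,0,0.7],[0,0,0.9],[0,0,0.9],[0,0,0.9]],"rot":[[0,0,0],[0,0,0],[0,0,0],[0,0,0],[0,0,0],[0,0,0],[0,0,0]],"jaw":[30,30,30,30,30,30,30]}' 20
python3 look.py w4
```

```text
time: 4.15
ee_pos: [0.6267, -0.1424, 0.0446]
eef_rot: [0.828, 0.561, 0.002, 0.001]
ft_force: [-0.4, 0.9, 0.7]
width: 0.0705
time: 4.95
ee_pos: [0.6266, -0.1424, 0.0446]
eef_rot: [0.828, 0.561, 0.002, 0.001]
ft_force: [-0.5, 1.1, 2.0]
width: 0.0355
time: 5.65
ee_pos: [0.6264, -0.1422, 0.1341]
eef_rot: [0.828, 0.561, 0.002, 0.001]
ft_force: [0.1, 0.3, -2.1]
width: 0.0355
t 5.65 pos [ 0.6264 -0.1422  0.1341] yang -21.8 z [ 4.4e-03  5.0e-04 -1.0e+00] q [-0.28  0.46  0.58  1.54 -0.26  1.22 -0.04] F [ 0.1  0.3 -2.1]
green [321. 244.] 28.0 868.5 (293, 222, 57, 24)
0.075 [[ 0.6119 -0.1768  0.075 ]]
0.1 [[ 0.616  -0.1663  0.1   ]]
green [320.5 233. ] 30.5 344.5 (290, 208, 62, 27)
0.075 [[ 0.6154 -0.1667  0.075 ]]
0.1 [[ 0.6191 -0.1572  0.1   ]]
```

View pics/w4.png

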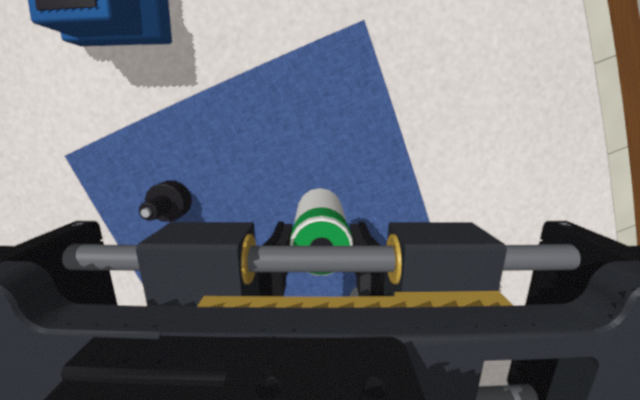

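```bash
python3 -m inch '{"translation":[[-0.05,0.2,0.2],[-0.2,0.6,0.2],[-0.32,0.98,0.2],[-0.32,0.98,0.2]],"rot":[[0,0,0],[0,0,0],[0,0,0],[0,0,0]],"jaw":[30,30,30,30]}' 20
python3 -m inch '{"translation":[[-0.16,0.49,0],[-0.32,0.98,0],[-0.32,0.98,0]],"rot":[[0,0,0],[0,0,0],[0,0,0]],"jaw":[30,30,30]}' 20
python3 -m inch '{"translation":[[-0.16,0.49,0],[-0.27,0.8,0],[-0.32,0.98,0],[-0.32,0.98,0],[-0.32,0.98,0]],"rot":[[0,0,0],[0,0,0],[0,0,0],[0,0,0],[0,0,0]],"jaw":[30,30,30,30,30]}' 20
python3 look.py w5
```

```text
time: 6.1
ee_pos: [0.5923, -0.0369, 0.1513]
eef_rot: [0.826, 0.564, 0.001, -0.002]
ft_force: [-0.1, 0.5, -1.3]
width: 0.0353
time: 6.4
ee_pos: [0.5578, 0.0677, 0.1495]
eef_rot: [0.824, 0.567, -0.0, -0.004]
ft_force: [0.3, -0.5, -2.5]
width: 0.0356
time: 6.9
ee_pos: [0.5254, 0.1651, 0.1484]
eef_rot: [0.824, 0.567, -0.001, -0.003]
ft_force: [-0.2, -1.4, -2.1]
width: 0.035
t 6.9 pos [0.5254 0.1651 0.1484] yang -20.88 z [-0.0058  0.0044 -1.    ] q [-0.78  0.22  0.45  1.76 -0.11  1.19 -0.66] F [-0.2 -1.4 -2.1]
green [321. 244.] 28.0 862.5 (293, 222, 57, 24)
0.075 [[0.5084 0.1245 0.075 ]]
0.1 [[0.5126 0.1349 0.1   ]]
green [320. 233.] 30.0 349.0 (290, 208, 61, 27)
0.075 [[0.5115 0.1354 0.075 ]]
0.1 [[0.5154 0.1448 0.1   ]]
green [329.  274.5] 18.2 166.0 (311, 272, 37, 7)
0.075 [[0.5041 0.0909 0.075 ]]
0.1 [[0.5087 0.1048 0.1   ]]
```

```bash
python3 -m inch '{"translation":[[0.044,-0.108,-0.2],[0.044,-0.108,-0.4],[0.044,-0.108,-0.4],[0.044,-0.108,-0.4]],"rot":[[-0.004,-0.01,-0.019],[-0.004,-0.01,-0.019],[-0.004,-0.01,-0.019],[-0.004,-0.01,-0.019]],"jaw":[30,30,30,30]}' 20
python3 look.py w6
python3 - <<'E'
from h import *
import json
for n in("w5","w6"):
    s=json.load(open(n+".json")); C=cam("wrist",s); im=cv2.imread(f"pics/{n}.png")
    q=blobs(im,*RED)[0]; re=cv2.minAreaRect(q); P=plane(C,[re[0]],.113)[0]
    ex=np.array([np.cos(np.radians(68)),np.sin(np.radians(68)),0]); ey=np.array([-ex[1],ex[0],0]); d=np.array(s["ee_pos"])-P
    print(n,re,P,"tcp rel post",d@ex,d@ey,"-> from anvil",.1248+d@ex)
E
```

```text
time: 7.35
ee_pos: [0.5303, 0.1524, 0.1087]
eef_rot: [0.83, 0.558, 0.002, 0.001]
ft_force: [0.3, -0.1, -1.0]
width: 0.0356
t 7.35 pos [0.5303 0.1524 0.1087] yang -22.2 z [ 4.5e-03 -4.0e-04 -1.0e+00] q [-0.76  0.26  0.45  1.81 -0.12  1.1  -0.65] F [ 0.3 -0.1 -1. ]
green [321. 244.] 28.0 872.0 (293, 222, 57, 24)
0.075 [[0.5198 0.1285 0.075 ]]
0.1 [[0.5239 0.139  0.1   ]]
green [320.  281.5] 23.6 779.0 (298, 272, 45, 21)
0.075 [[0.506  0.0971 0.075 ]]
0.1 [[0.5119 0.1114 0.1   ]]
green [320.5 234. ] 30.5 353.5 (290, 208, 62, 28)
0.075 [[0.5227 0.1367 0.075 ]]
0.1 [[0.5265 0.1462 0.1   ]]
w5 ((336.5, 88.0), (24.0, 33.0), 90.0) [0.56768938 0.24825905 0.113     ] tcp rel post -0.09299324676220344 0.008046668169681019 -> from anvil 0.03180675323779655
w6 ((319.0, 63.5), (37.0, 42.0), 90.0) [0.5667755  0.24712725 0.113     ] tcp rel post -0.10145950786168695 -0.0016992318996225113 -> from anvil 0.023340492138313046
```

View pics/w6.png

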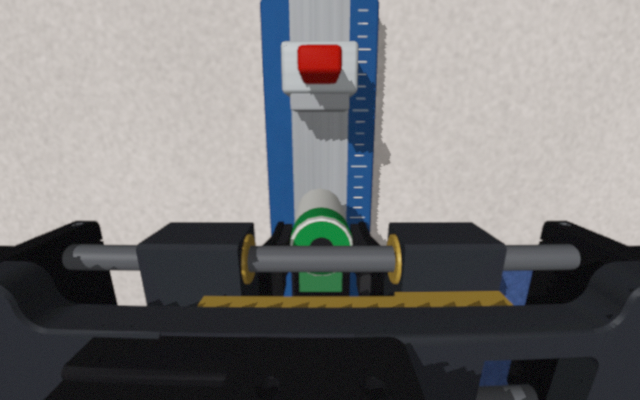

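```bash
python3 -m inch '{"translation":[[0,0.023,-0.15],[0,0.023,-0.28],[0,0.023,-0.35],[0,0.023,-0.35],[0,0.023,-0.35]],"rot":[[0,0,0.003],[0,0,0.003],[0,0,0.003],[0,0,0.003],[0,0,0.003]],"jaw":[30,30,30,30,30]}' 20
python3 look.py w7 | head -1
```

```text
time: 7.9
ee_pos: [0.5307, 0.1551, 0.0743]
eef_rot: [0.829, 0.559, 0.002, 0.002]
ft_force: [0.0, -0.4, -0.8]
width: 0.0354
t 7.9 pos [0.5307 0.1551 0.0743] yang -22.0 z [ 0.0054  0.     -1.    ] q [-0.75  0.3   0.44  1.84 -0.15  1.03 -0.63] F [ 0.  -0.4 -0.8]
```

```bash
python3 -m inch '{"translation":[[0,0,-0.02],[0,0,-0.035],[0,0,-0.045],[0,0,-0.048]],"rot":[[0,0,0],[0,0,0],[0,0,0],[0,0,0]],"jaw":[30,30,30,30]}' 20
python3 - <<'E'
from h import *
s=r.read_state();print(s["ee_pos"],s["ft_force"],s["width"])
S=cam("side");im=eyes.camera("side");u,v=proj(S,[s["ee_pos"]])[0].astype(int);print(u,v)
x,y=max(0,u-90),max(0,v-80);cv2.imwrite("pics/s2.png",cv2.resize(im[y:y+150,x:x+190],None,fx=4,fy=4,interpolation=cv2.INTER_CUBIC))
E
```

```text
time: 8.35
ee_pos: [0.5309, 0.1552, 0.0697]
eef_rot: [0.829, 0.559, 0.003, 0.002]
ft_force: [-0.1, 0.9, -2.1]
width: 0.0354
[0.53091294 0.15517031 0.06973124] [-0.06202895  0.93389796 -2.05651922] 0.03544321349667086
272 287
```

View pics/s2.png

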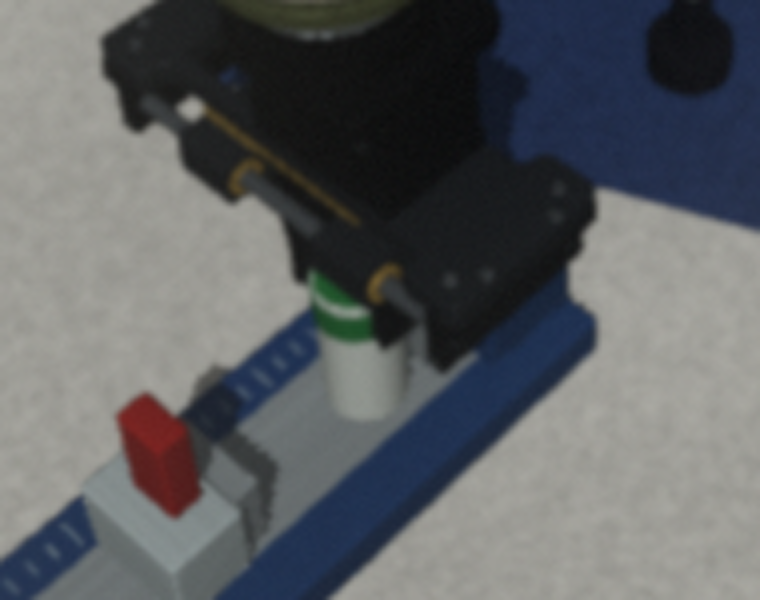

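```bash
python3 -m inch '{"translation":[[0,0,-0.005],[0,0,-0.01],[0,0,-0.01]],"rot":[[0,0,0],[0,0,0],[0,0,0]],"jaw":[30,30,30]}' 20
```

```text
time: 8.7
ee_pos: [0.5312, 0.1555, 0.0695]
eef_rot: [0.829, 0.559, 0.003, 0.001]
ft_force: [-2.7, 0.1, 7.4]
width: 0.0352
```

```bash
python3 -m inch '{"translation":[[0,0,0.005],[0,0,0.005],[0,0,0.005],[0,0,0.005],[0,0,0.005]],"rot":[[0,0,0],[0,0,0],[0,0,0],[0,0,0],[0,0,0]],"jaw":[44,52,60,60,60]}' 20
python3 -m inch '{"translation":[[0,0,0.15],[0,0,0.4],[0,0,0.75],[0,0,1],[0,0,1],[0,0,1]],"rot":[[0,0,0],[0,0,0],[0,0,0],[0,0,0],[0,0,0],[0,0,0]],"jaw":[60,60,60,60,60,60]}' 20
python3 look.py w8
```

```text
time: 9.2
ee_pos: [0.5312, 0.1555, 0.0699]
eef_rot: [0.829, 0.559, 0.003, 0.001]
ft_force: [-0.1, -0.1, 0.3]
width: 0.0588
time: 9.8
ee_pos: [0.5315, 0.1556, 0.171]
eef_rot: [0.829, 0.559, 0.004, 0.001]
ft_force: [-0.1, -0.6, -1.1]
width: 0.0595
t 9.8 pos [0.5315 0.1556 0.171 ] yang -21.99 z [ 0.0079  0.0019 -1.    ] q [-0.77  0.2   0.46  1.73 -0.09  1.22 -0.67] F [-0.1 -0.6 -1.1]
green [319.  200.5] 17.4 864.5 (302, 185, 35, 33)
0.075 [[0.5269 0.1503 0.075 ]]
0.1 [[0.5295 0.1567 0.1   ]]
green [320.  244.5] 17.0 67.0 (303, 243, 35, 3)
0.075 [[0.5099 0.1056 0.075 ]]
0.1 [[0.5141 0.1161 0.1   ]]
```

View pics/w8.png

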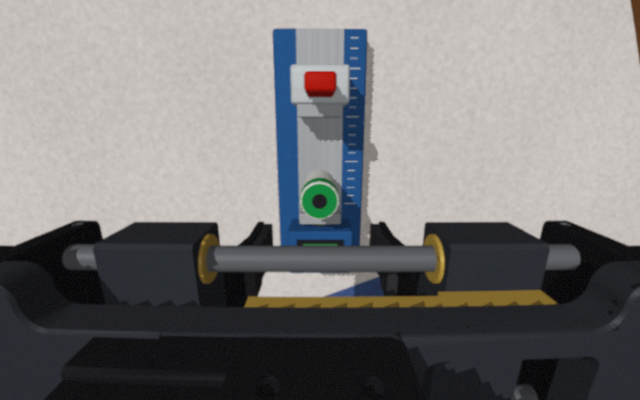

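```bash
python3 -m inch '{"translation":[[0.18,0.45,0.1],[0.37,0.94,0.1],[0.37,0.94,0.1],[0.37,0.94,0.1],[0.37,0.94,0.1]],"rot":[[-0.002,0.008,0],[-0.002,0.008,0],[-0.002,0.008,0],[-0.002,0.008,0],[-0.002,0.008,0]],"jaw":[60,60,60,60,60]}' 20
python3 look.py w9|head -1
python3 - <<'E'
from h import *
import json
s=json.load(open("w9.json"));im=cv2.imread("pics/w9.png");C=cam("wrist",s)
ex=np.array([np.cos(np.radians(68)),np.sin(np.radians(68)),0]); ey=np.array([-ex[1],ex[0],0])
q=blobs(im,*RED)[0];x,y,w,h=cv2.boundingRect(q);print(x,y,w,h)
print("V rows",[(i,int(im[i,x+w//2].max())) for i in range(y-2,y+h+3)])
for name,p in(("post(w1)",np.array([.5684,.2496])),): d=p-s["ee_pos"][:2];print(name,d,d@ex[:2],d@ey[:2])
for v in(y,y+h): print(plane(C,[[x+w/2-.5,v]],.113))
E
```

```text
time: 10.35
ee_pos: [0.5677, 0.248, 0.1791]
eef_rot: [0.829, 0.559, -0.002, 0.0]
ft_force: [-0.2, -1.4, -0.1]
width: 0.06
t 10.35 pos [0.5677 0.248  0.1791] yang -22.06 z [-0.0033 -0.0025 -1.    ] q [-0.82  0.35  0.43  1.54 -0.15  1.29 -0.76] F [-0.2 -1.4 -0.1]
309 182 27 25
V rows [(180, 168), (181, 144), (182, 125), (183, 123), (184, 125), (185, 124), (186, 126), (187, 127), (188, 127), (189, 127), (190, 132), (191, 149), (192, 166), (193, 169), (194, 167), (195, 167), (196, 167), (197, 166), (198, 165), (199, 164), (200, 163), (201, 163), (202, 162), (203, 162), (204, 162), (205, 157), (206, 139), (207, 114), (208, 115), (209, 142)]
post(w1) [0.00068857 0.00160745] 0.0017483468095889916 -3.627030211202168e-05
[[0.5743073  0.26467576 0.113     ]]
[[0.56569539 0.24337194 0.113     ]]
```

```bash
python3 -m inch '{"translation":[[0.01,0.021,-0.2],[0.01,0.021,-0.5],[0.01,0.021,-0.8],[0.01,0.021,-0.92],[0.01,0.021,-0.92],[0.01,0.021,-0.92]],"rot":[[0.002,-0.003,0],[0.002,-0.003,0],[0.002,-0.003,0],[0.002,-0.003,0],[0.002,-0.003,0],[0.002,-0.003,0]],"jaw":[60,60,60,60,60,60]}' 30
python3 -m inch '{"translation":[[0,0,0],[0,0,0],[0,0,0],[0,0,0],[0,0,0],[0,0,0],[0,0,0],[0,0,0]],"rot":[[0,0,0],[0,0,0],[0,0,0],[0,0,0],[0,0,0],[0,0,0],[0,0,0],[0,0,0]],"jaw":[45,35,30,20,20,20,20,20]}' 30
python3 - <<'E'
from h import *
s=r.read_state();print(s["ee_pos"],s["ft_force"],s["width"],s["torque"])
E
```

```text
time: 11.0
ee_pos: [0.5695, 0.2496, 0.0889]
eef_rot: [0.83, 0.558, 0.001, 0.0]
ft_force: [0.3, -0.3, 0.5]
width: 0.0599
time: 11.8
ee_pos: [0.5692, 0.2498, 0.089]
eef_rot: [0.83, 0.558, 0.001, -0.0]
ft_force: [-4.0, 0.4, 3.9]
width: 0.0255
[0.56922123 0.24976895 0.0889829 ] [-3.96771211  0.42535359  3.88289649] 0.025498228870399233 [-0.05725566  0.86660531 -0.01648389]
```

```bash
python3 -m inch '{"translation":[[-0.037,-0.093,0],[-0.075,-0.185,0],[-0.112,-0.278,0],[-0.15,-0.371,0],[-0.187,-0.464,0],[-0.187,-0.464,0]],"rot":[[0,0,0],[0,0,0],[0,0,0],[0,0,0],[0,0,0],[0,0,0]],"jaw":[20,20,20,20,20,20]}' 30
cat > f.py <<'E'
from h import *
s=r.read_state();ex=np.array([np.cos(np.radians(68)),np.sin(np.radians(68)),0]); ey=np.array([-ex[1],ex[0],0])
d=np.array(s["ee_pos"])-[.5692,.2498,.089];F=np.array(s["ft_force"]);R=Ro.from_quat(s["eef_rot"]).as_matrix()
print("moved",np.round([d@ex*1e3,d@ey*1e3,d[2]*1e3],1),"F",np.round([F@ex,F@ey,F[2]],1),"w",s["width"],"z",np.round(R[:,2],4),"yang",np.degrees(np.arctan2(R[1,1],R[0,1])))
E
python3 f.py
```

```text
time: 12.4
ee_pos: [0.5501, 0.2025, 0.089]
eef_rot: [0.83, 0.558, 0.001, -0.0]
ft_force: [-3.8, -2.1, 3.7]
width: 0.0255
moved [-51.   0.  -0.] F [-3.4  2.7  3.7] w 0.0254590266847855 z [ 6.e-04  9.e-04 -1.e+00] yang -22.17073230776631
```

```bash
python3 -m inch '{"translation":[[-0.007,-0.018,0],[-0.015,-0.037,0],[-0.022,-0.056,0],[-0.03,-0.074,0]],"rot":[[0,0,0],[0,0,0],[0,0,0],[0,0,0]],"jaw":[20,20,20,20]}' 30 >/dev/null
python3 f.py
python3 -m inch '{"translation":[[-0.004,-0.009,0],[-0.007,-0.018,0]],"rot":[[0,0,0],[0,0,0]],"jaw":[20,20]}' 30 >/dev/null
python3 f.py
python3 -m inch '{"translation":[[-0.004,-0.009,0],[-0.007,-0.018,0]],"rot":[[0,0,0],[0,0,0]],"jaw":[20,20]}' 30 >/dev/null
python3 f.py
```

```text
moved [-58.5   0.   -0. ] F [ 5.7  0.  -1.7] w 0.02581473614736147 z [ 0.0012  0.0014 -1.    ] yang -22.144973854015596
moved [-60.   0.   0.] F [ 5.1  0.8 -2.3] w 0.025414617824918554 z [ 0.0017  0.0019 -1.    ] yang -22.122820021775926
moved [-61.4   0.    0. ] F [ 5.6  0.4 -1.7] w 0.025548179629651706 z [ 0.0022  0.0023 -1.    ] yang -22.098289810817988
```

```bash
python3 -m inch '{"translation":[[-0.004,-0.009,0],[-0.007,-0.018,0]],"rot":[[0,0,0],[0,0,0]],"jaw":[20,20]}' 30 >/dev/null
python3 f.py
python3 -m inch '{"translation":[[-0.004,-0.009,0],[-0.007,-0.018,0]],"rot":[[0,0,0],[0,0,0]],"jaw":[20,20]}' 30 >/dev/null
python3 f.py
```

```text
moved [-62.9   0.    0. ] F [ 6.1  0.7 -2. ] w 0.025747464408562296 z [ 0.0026  0.0027 -1.    ] yang -22.079299719624924
moved [-64.   -0.    0.1] F [ 7.9 -0.8 -4. ] w 0.025569953041443615 z [ 0.0035  0.0037 -1.    ] yang -22.055537245940414
```

```bash
python3 -m inch '{"translation":[[-0.004,-0.009,0],[-0.007,-0.018,0],[-0.007,-0.018,0]],"rot":[[0,0,0],[0,0,0],[0,0,0]],"jaw":[20,20,20]}' 30 >/dev/null
python3 f.py
```

```text
moved [-65.   0.   0.] F [ 7.2 -0.7 -3.4] w 0.025754566486267037 z [ 0.0045  0.0048 -1.    ] yang -22.016009734286243
```

```bash
python3 -m inch '{"translation":[[-0.005,-0.012,0],[-0.009,-0.022,0]],"rot":[[0,0,0],[0,0,0]],"jaw":[20,20]}' 30 >/dev/null
python3 f.py
python3 -m inch '{"translation":[[-0.004,-0.009,0],[-0.007,-0.018,0]],"rot":[[0,0,0],[0,0,0]],"jaw":[20,20]}' 30 >/dev/null
python3 f.py
```

```text
moved [-65.9   0.    0.1] F [10.  -1.3 -6.4] w 0.025410090391222138 z [ 0.0062  0.0063 -1.    ] yang -21.96918422793715
moved [-66.3  -0.    0.1] F [10.7 -2.  -6.4] w 0.025751307363047232 z [ 0.0078  0.008  -0.9999] yang -21.921954090161698
```

```bash
python3 -m inch '{"translation":[[0,0,0],[0,0,0],[0,0,0],[0,0,0]],"rot":[[0,0,0],[0,0,0],[0,0,0],[0,0,0]],"jaw":[40,60,60,60]}' 30
python3 -m inch '{"translation":[[0,0,0.15],[0,0,0.4],[0,0,0.75],[0,0,1],[0,0,1],[0,0,1]],"rot":[[0,0,0],[0,0,0],[0,0,0],[0,0,0],[0,0,0],[0,0,0]],"jaw":[60,60,60,60,60,60]}'
python3 look.py w10
python3 - <<'E'
from h import *
import json
w=cv2.imread("pics/w10.png"); sd=eyes.camera("side"); cv2.imwrite("pics/s3.png",sd)
a=cv2.resize(sd[230:380,170:340],None,fx=3,fy=3,interpolation=cv2.INTER_CUBIC)
b=cv2.resize(w[120:270,260:380],None,fx=2.4,fy=3,interpolation=cv2.INTER_CUBIC)
cv2.imwrite("pics/fin.png",np.hstack([a,b])); print(a.shape,b.shape)
s=json.load(open("w10.json"));C=cam("wrist",s)
q=blobs(w,*RED)[0];x,y,ww,h=cv2.boundingRect(q);print(x,y,ww,h);print([(i,int(w[i,x+ww//2].max())) for i in range(y-2,y+h+3)])
E
```

```text
time: 14.7
ee_pos: [0.5443, 0.1877, 0.089]
eef_rot: [0.829, 0.56, 0.005, -0.001]
ft_force: [-0.4, -1.9, -0.3]
width: 0.0502
time: 15.3
ee_pos: [0.5446, 0.1876, 0.1901]
eef_rot: [0.829, 0.559, 0.006, -0.001]
ft_force: [-0.3, 0.2, 0.0]
width: 0.0601
t 15.3 pos [0.5446 0.1876 0.1901] yang -21.97 z [ 0.0088  0.0081 -0.9999] q [-0.79  0.23  0.45  1.65 -0.11  1.27 -0.7 ] F [-0.3  0.2  0. ]
green [319. 238.] 15.5 538.0 (304, 224, 31, 22)
0.075 [[0.5219 0.1381 0.075 ]]
0.1 [[0.5259 0.1478 0.1   ]]
green [319.8 276.5] 16.2 279.5 (304, 272, 33, 10)
0.075 [[0.5048 0.0934 0.075 ]]
0.1 [[0.5103 0.1069 0.1   ]]
green [319.  225.5] 15.0 79.0 (304, 216, 31, 11)
0.075 [[0.5275 0.1518 0.075 ]]
0.1 [[0.531  0.1603 0.1   ]]
(450, 510, 3) (450, 288, 3)
307 183 27 24
[(181, 171), (182, 141), (183, 128), (184, 126), (185, 126), (186, 129), (187, 128), (188, 128), (189, 130), (190, 138), (191, 155), (192, 170), (193, 174), (194, 171), (195, 169), (196, 170), (197, 169), (198, 170), (199, 169), (200, 167), (201, 166), (202, 165), (203, 165), (204, 161), (205, 147), (206, 126), (207, 114), (208, 130), (209, 148)]
```

View pics/fin.png

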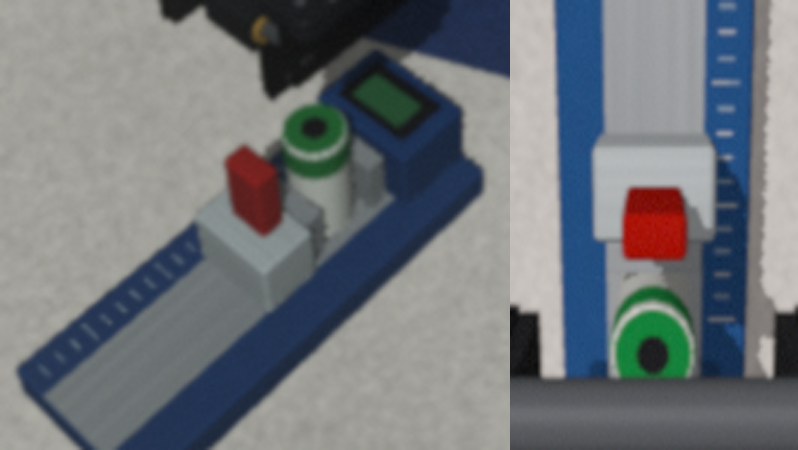

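Run:
```python
from h import *
import json
ex=np.array([np.cos(np.radians(68)),np.sin(np.radians(68)),0])
P=[]
for n,uv in(("w9",(322,198.4)),("w10",(320,198.0))):
    P.append(plane(cam("wrist",json.load(open(n+".json"))),[uv],.113)[0]); print(n,P[-1])
print("wrist travel",(P[0]-P[1])@ex)
S=cam("side");Q=[]
for n in("side1","s3"):
    im=cv2.imread(f"pics/{n}.png"); q=[c for c in blobs(im,*RED,60) if cv2.boundingRect(c)[0]<400][0]; M=cv2.moments(q)
    Q.append(plane(S,[[M["m10"]/M["m00"],M["m01"]/M["m00"]]],.09)[0])
print("side travel",(Q[0]-Q[1])@ex)
print(r.read_state()["time"])
r.close_job()
```

```text
w9 [0.56870272 0.2508151  0.113     ]
w10 [0.54385384 0.18951715 0.113     ]
wrist travel 0.06614301667403846
side travel 0.06627964215078934
15.4
the job is handed in; nothing more can be done
```

The green-ringed bush is standing upright on the caliper, nipped between the jaw and the anvil. The job was handed in at about 15.4 s with the robot clear of everything.

I stood the bush about 4 mm from the anvil and let go. I then gripped the red post across its width and slid the jaw shut in small steps, watching the wrist force, before opening and lifting away.

**Force:** it held at about 5–6 N while sliding and reached 10.7 N at the last step. That means the anvil gave about 4 mm while I was pressing.

**Jaw travel:** after release, the wrist camera gave 66.1 mm and the side camera 66.3 mm. I expected the bush to touch on both sides at about 62.8 mm (±1–1.5 mm), so the anvil is still pressed in by roughly 3.4 mm. That agrees with the force and is inside the 2–5 mm range.

**Final picture:** the bush is upright between the jaw and the anvil, and the gripper is clear of it.

**Disagreements and limits:**
- The cameras differed by 1–3 mm on absolute positions, so I relied on the wrist camera.
- One force reading was lower than the one before it (7.2 N after 7.9 N), probably because the arm had settled for a row.
- The tool tilted about 0.6° during the last millimetres of pressing.
- I inferred the anvil's give from force and jaw travel. I did not measure it directly.

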